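Present the serving paddle at the pass and ring for the waiter

TASK

Slide the wooden serving paddle along the dark riser, handle first, until its whole handle sticks straight out past the riser's open end for a waiter to take, with the front edge of the blade level with the riser's end (to about a centimetre) and the blade resting flat on the riser with the small silver cup still standing on it. Push it gently, with the fingers only, never pinching, lifting or tipping it. Once it lies there, ring the call bell by pressing its plunger right down with a fingertip and letting it come back up; leave everything else where it stands.

Things in the scene. Friction and masses are not known exactly. Their poses are not given: they have to be found in the camera images.
- riser: Low dark-walnut serving riser, fixed: a slab 540 long x 200 wide x 20 mm thick on two inset feet, its top 60 mm above the worktop. Origin on the worktop under the slab's centre; y runs along its length, and the open end is the one at y = -270 mm, which faces roughly to the robot's right, nearest the call bell; x across; z up.
- riser_end (a point): Middle of the top edge of the riser's open end, 60 mm above the worktop: the edge that the handle has to stand out past.
- paddle: Loose light-wood paddle, about 0.3 kg, 12 mm thick, flat on the riser, handle toward the open end, turned up to 0.3 rad. Blade 150 x 110 mm, corners 14 mm radius; handle 75 long, 26 to 32 mm wide. Origin: underside of the blade's centre; -y along the handle (blade y +75 to -75, handle on to -150 mm), z up. Slides under a few newtons; back edge straight over 82 mm.
- paddle_shoulder (a point): Top of the paddle where the handle leaves the blade's front edge (paddle y -75 mm, on its centre line).
- paddle_back (a point): Top of the middle of the blade's straight back edge (paddle y +75 mm): the place to push.
- olive_cup: Small loose silver cup, 48 mm across and 46 mm high, 60 g, standing on the blade near its middle; nothing holds it but friction. Origin at the centre of its underside.
- bell_plunger (a joint): Plunger of the call bell: 0 up (at rest) to 0.006 m fully down; sprung, about 1 N to start and 4.5 N at the stop. Counts as rung beyond 0.0045 m.
- bell_top (a point): Top of the plunger's 20 mm wide button, 64 mm above the worktop and 15 mm above the dome beneath it. The call bell is fixed: a steel dome 77 mm across on a black base 86 mm across.
- candle_glass: Bystander: candle in a glass, 72 mm wide, 71 mm high, standing at the closed end of the riser, behind the paddle. Origin under its centre.
- rocks_glass: Bystander: loose rocks glass, 80 mm wide, 92 mm high, beyond the bell. Origin under its centre.
- coasters: Bystander: stack of round coasters, 98 mm wide, 25 mm high, on the robot's side of the bell. Origin under its centre.
- measure: Bystander: double-cone metal measure, 43 mm wide, 84 mm high, standing beside the candle at the closed end of the riser. Origin under its centre.
- stopper: Bystander: bottle stopper standing on its cap, 34 mm wide, 45 mm high, on the worktop between the riser's open end and the bell. Origin under its centre.
- spare_cup: Bystander: second silver cup, 50 mm wide, 46 mm high, on the worktop beyond the bell (not the one on the paddle). Origin under its centre.
Mind the look-alikes: they are no part of the job. Leave any purple or yellow look-alike of the olive_cup alone.

How it is judged:
By the outcome, as a careful person would: the job done as asked, in the order asked, and still so for the second after the job is handed in, with the robot touching nothing.
It also fails if it takes over 51 s, if anything falls off the work surface, if the arm or the gripper's body presses on something with over 40 N, if the wrist force passes 120 N, or if a joint passes its speed limit or range.

ROBOT

A 6-joint arm with a two-finger parallel gripper is mounted at the origin on a cart in front of the work surface, level with it; the furniture and walls round the work are solid. World frame = base frame: x ahead of the robot, y to its left, z up, the work surface at z = 0. Lengths are in m, angles in rad, forces in N, time in s.
With the tool pointing down it reaches from about 0.35 to 0.775 m from the base axis. Payload 5.5 kg.
Tool frame: the origin (TCP) lies where the fingers leave the gripper's body, on its centre line; the fingertips stand env.tip_reach ahead of it and the grasp point (between the pads) lies 54 mm ahead of it (env.tip_reach is the distance from the TCP to the fingertips, in m); z points along the fingers, y is the line along which they close (so a half turn about z gives the same grasp; the last joint's range is limited). The gripper opens to 85 mm and grips with 20 to 120 N. Pads are 22 mm wide; open, the fingers measure 114 mm over their backs; the gripper's body (76 mm by 85 mm) begins 54 mm behind the grasp point. The pads swing forward as they close: fully open they stand 13 mm farther back than shut.
Start: joints at [-1.397, 0.313, 0.046, 1.304, 0, 1.431], TCP at [0.177, -0.547, 0.304] pointing down, gripper open.
Joint ranges: [-2.76, 2.76], [-0.86, 1.69], [-1.03, 1.26], [-2.2, 2.34], [-1.47, 1.5], [-3.14, 3.14]. Speed limits (rad/s): [2.57, 2.57, 3.14, 3.14, 3.14, 3.14].

INTERFACE

Orientations are given as a unit quaternion [w, x, y, z].
In Python, from workcell import status, optics, hand_in, env gives the robot as it stands.
- The arm moves only by the shell command python3 -m handwheel 'ROWS' [FORCE]. ROWS is a JSON object whose one key "deltas" holds a list of rows, each a list of 5 numbers: the opening, from -1 (shut) to 1 (fully open), then the shift along the tool's x, y, z in units of 40 mm (1.0 is 40 mm), then the turn about the tool's z in units of 10 degrees (1.0 is 10 degrees). In form: {"deltas": [[jaw, x, y, z, roll], ...]}. A call has 1 to 20 rows; each row shifts and turns the commanded pose from where the row before left it, along the tool's axes as they then stand; what a row does not reach is not made up. A row lasts 1/8 s, in which the tool goes at most 62.5 mm and 10.7 degrees, less where a joint would pass 70% of its speed; a pose out of reach is approached as far as the arm can. A call is refused whole if a number of a shift passes 1 or a number of a turn 1, either way. A call with a gripper value outside its range is refused whole. The fingers move at their own pace and stop on an object; FORCE is the grip in N (left out, the last holds). Time passes only in rows, so rows that do not move let the fingers close. It gives the time, the measured TCP pose, the force, the opening and the grip force at its end, in the units of the state.
- status.get_state(): the state, without advancing time (a new reading comes with each control period).
- optics.read_camera(name): name is "side" or "top"; returns a dict with "frame" (384x512x3 uint8, red, green, blue), "depth" (384x512 float32, m along the optical axis (not along the pixel's ray), 0 where there is no reading), "vfov" (degrees; the focal length in pixels is half the picture's height over the tangent of half this angle, whatever the lens; pixels are square), "cx", "cy" (the principal point, pixels), "origin" and "attitude" of the camera in the world. Camera axes: x right, y down, z forward; pixel columns grow to the right and rows downward; lengths in m; the calibration is good to about 2 mm. A picture is of the moment at which its call begins.
- hand_in(): hands the job in; it is judged then, once.
The state is a dict: "clock": time; "joint_pos": joint angles; "qvel": joint speeds; "tau": joint torques, N m; "tcp_pos": TCP position; "orientation": TCP orientation; "wrist_force": force on the tool from outside, world axes, zero at the start; "ft_torque": the same for the moment, N m; "finger_gap": finger opening in m; "grip_force": force on a finger pad.
Only numpy, scipy, OpenCV 4.12 (cv2) and the standard library are available. Lean on these libraries where they do the work, as an engineer would, in place of code of your own. Each camera call takes 0.05 s, during which the arm holds its last target. There are 200 camera calls.

## Working session

There is one attempt and no reset: what is moved stays moved. The work goes in short steps, Python scripts to look and compute and a shell command to move; the robot and the scene stay as the last step left them, time stands still between calls to the robot, and variables do not carry over. Pictures are saved under pics/ and viewed, at most 10 in all, crops included, and the job is handed in when it is done.

```bash
mkdir -p pics; cat > h.py <<'E'
import numpy as np, cv2
from workcell import status, optics, env
from scipy.spatial.transform import Rotation as R
def cam(n):
    d=optics.read_camera(n); d['f']=192/np.tan(np.radians(d['vfov'])/2)
    a=np.array(d['attitude'],float)
    d['R']=a if a.shape==(3,3) else R.from_quat(a[[1,2,3,0]]).as_matrix()
    return d
def world(d):
    v,u=np.mgrid[0:384,0:512]; z=d['depth']
    p=np.stack([(u-d['cx'])/d['f']*z,(v-d['cy'])/d['f']*z,z],-1)
    return p@d['R'].T+np.array(d['origin'])
def ray(d,u,v,h):
    r=d['R']@np.array([(u-d['cx'])/d['f'],(v-d['cy'])/d['f'],1]);o=np.array(d['origin'])
    return o+r*(h-o[2])/r[2]
def save(d,n): cv2.imwrite('pics/'+n+'.png',d['frame'][:,:,::-1])
E
python3 - <<'E'
from h import *
for n in('top','side'):
    d=cam(n);save(d,n+'0');print(n,d['vfov'],d['cx'],d['cy'],d['origin'],d['attitude'])
print(env.tip_reach,status.get_state())
E
```

```text
top 42.27395118290026 258.6598333774796 192.91900262945126 [ 0.19752719 -0.02787814  1.5123813 ] [-0.07553476  0.7074914  -0.69830129  0.07826701]
side 49.24894836173296 253.71562015404007 187.64597601469174 [-0.53423479  0.57628222  0.6938167 ] [ 0.26456728 -0.41517322  0.74298877 -0.4534347 ]
0.0726 {'clock': 0.1, 'joint_pos': array([-1.39658777e+00,  3.13952466e-01,  4.51152453e-02,  1.30359219e+00,
        3.15312780e-05,  1.43121566e+00]), 'qvel': array([-0.00200802, -0.00254789,  0.00413934, -0.00113121,  0.00010367,
       -0.00043007]), 'tau': array([ 1.79032126e-03, -4.81724668e+01,  2.99245191e+01,  1.27069774e-02,
       -2.01865191e-04,  1.30787029e-05]), 'tcp_pos': array([ 0.17743432, -0.54660008,  0.30309175]), 'orientation': array([-8.16694705e-04,  9.87716939e-01,  1.56251658e-01,  1.62637723e-06]), 'wrist_force': array([ 0.4680452 , -0.51352532, -0.07390511]), 'ft_torque': array([-0.01133171,  0.02612877, -0.02655397]), 'grip_force': 0.0, 'finger_gap': 0.08534712468288223}
```

View pics/top0.png

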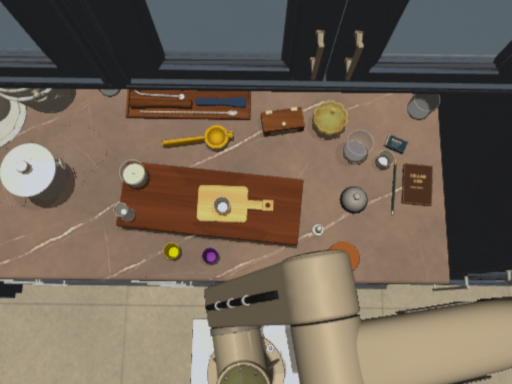

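View pics/side0.png

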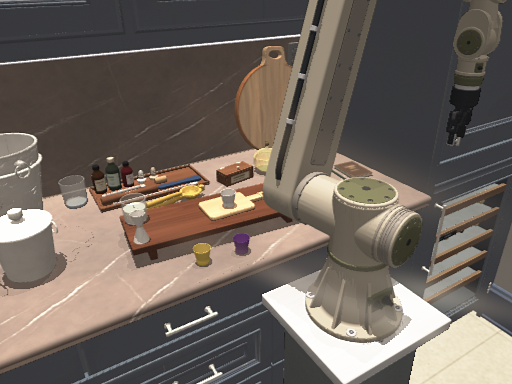

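The top view shows the riser (corners about (125,165), (302,180), (298,244)), the paddle blade at u 197–247, v 185–222 with its handle to (273,206), and the cup at (222,206). The bell is at (354,199), the stopper at (318,229), the candle at (134,174) and the measure at (124,211). The side view confirms the layout. Now I'll measure.

```bash
cat >> h.py <<'E'
def paddle(d,box=(150,330,165,250),out=None):
    u0,u1,v0,v1=box
    hsv=cv2.cvtColor(d['frame'],cv2.COLOR_RGB2HSV); W=world(d)
    m=cv2.inRange(hsv,(15,60,110),(35,255,255))
    m[:v0]=0;m[v1:]=0;m[:,:u0]=0;m[:,u1:]=0
    n,l,s,c=cv2.connectedComponentsWithStats(m); i=1+s[1:,4].argmax(); m=(l==i).astype(np.uint8)
    cn=max(cv2.findContours(m,cv2.RETR_EXTERNAL,cv2.CHAIN_APPROX_NONE)[0],key=cv2.contourArea)
    return m*255,cn,W,s[i]
def rect(d,m,h):
    # blade: open mask to drop the handle, rectangle of contour on plane h
    k=cv2.morphologyEx(cv2.morphologyEx(m,cv2.MORPH_CLOSE,np.ones((21,21))),cv2.MORPH_OPEN,np.ones((19,19),np.uint8))
    cn=max(cv2.findContours(k,cv2.RETR_EXTERNAL,cv2.CHAIN_APPROX_NONE)[0],key=cv2.contourArea)
    P=np.array([ray(d,*q,h)[:2] for q in cn[:,0]],np.float32)
    return cv2.minAreaRect(P*1000),P
E
python3 - <<'E'
from h import *
np.set_printoptions(precision=4,suppress=True)
d=cam('top');m,cn,W,s=paddle(d);print('pad box',s)
z=W[...,2]
print('z paddle',np.median(z[m>0]))
r,P=rect(d,m,.072);print('blade rect mm',r)
A=np.array([ray(d,*q,.072)[:2] for q in cn[:,0]])
print('handle tip ymin',A[A[:,1].argmin()],'back ymax',A[A[:,1].argmax()])
# paddle axis from handle pixels
ys,xs=np.nonzero(m);Q=np.array([ray(d,x,y,.072)[:2] for x,y in zip(xs,ys)])
t=A[:,1].min();
h=Q[(Q[:,1]<t+.065)&(Q[:,1]>t+.003)];print('handle centroid',h.mean(0), 'blade all',Q.mean(0))
# riser: hsv mask & height
hz=((z>.05)&(z<.067)).astype(np.uint8);hz[:150]=0;hz[260:]=0;hz[:,:100]=0;hz[:,312:]=0
hz=cv2.morphologyEx(hz|(m>0).astype(np.uint8),cv2.MORPH_CLOSE,np.ones((5,5)))
c2=max(cv2.findContours(hz,cv2.RETR_EXTERNAL,cv2.CHAIN_APPROX_NONE)[0],key=cv2.contourArea)
print('riser z',np.median(z[(hz>0)&(m==0)]))
print('riser rect',cv2.minAreaRect(np.array([ray(d,*q,.06)[:2]*1000 for q in c2[:,0]],np.float32)),cv2.minAreaRect(c2))
def blob(n,u,v,r,lo,hi):
    k=np.zeros(z.shape,bool);k[v-r:v+r,u-r:u+r]=1;k&=(z>lo)&(z<hi)
    p=W[k];print(n,k.sum(),p.mean(0) if k.any() else '',p.min(0),p.max(0))
blob('cup rim',222,206,14,.095,.14);blob('bell button',354,198,14,.056,.075);blob('bell dome',354,198,20,.025,.056)
blob('stopper',318,229,10,.02,.06);blob('candle',134,174,18,.09,.2);blob('measure',124,211,14,.08,.2);blob('coasters',345,255,22,.015,.035);blob('spare',384,160,12,.03,.06);blob('rocks',357,148,20,.05,.12)
print('yellow');blob('y',173,252,12,.02,.08);blob('p',210,256,12,.02,.08)
# side view
d=cam('side');W=world(d);m,cn,_,s=paddle(d,(190,300,185,225));print('side pad',s,np.median(W[m>0],0))
z=W[...,2]
cv2.imwrite('pics/a.png',np.vstack([cv2.resize(cv2.imread('pics/top0.png')[150:260,100:400],None,fx=2.6,fy=2.6),cv2.resize(cv2.imread('pics/side0.png')[160:270,100:400],None,fx=2.6,fy=2.6)]))
E
```

```text
pad box [ 196  184   78   39 1965]
z paddle 0.07117819433611228
blade rect mm ((483.5146179199219, 75.20667266845703), (111.49610900878906, 151.25961303710938), 0.7646682858467102)
handle tip ymin [ 0.4685 -0.0744] back ymax [0.4685 0.1527]
handle centroid [ 0.4813 -0.0411] blade all [0.4836 0.0608]
riser z 0.059392761899559
riser rect ((490.42901611328125, 113.03057861328125), (538.4681396484375, 201.11849975585938), 84.59429931640625) ((209.61093139648438, 202.27322387695312), (182.3067169189453, 66.47418975830078), 5.974323749542236)
cup rim 89 [0.481  0.0788 0.1089] [0.4521 0.053  0.0956] [0.4978 0.099  0.1228]
bell button 32 [ 0.5146 -0.324   0.0631] [ 0.507  -0.3318  0.0567] [ 0.5232 -0.316   0.0695]
bell dome 392 [ 0.5124 -0.3226  0.0379] [ 0.4795 -0.3608  0.0251] [ 0.5491 -0.2891  0.0511]
stopper 40 [ 0.4184 -0.211   0.0369] [ 0.4107 -0.2209  0.0207] [ 0.4305 -0.2026  0.0499]
candle 574 [0.5661 0.3382 0.1081] [0.5276 0.3001 0.091 ] [0.6012 0.3728 0.1362]
measure 204 [0.4514 0.3571 0.1179] [0.4319 0.3362 0.0802] [0.4697 0.3749 0.1493]
coasters 340 [ 0.3507 -0.302   0.0243] [ 0.2992 -0.3355  0.0155] [ 0.3827 -0.2463  0.0347]
spare 78 [ 0.6453 -0.426   0.0402] [ 0.6176 -0.4447  0.0301] [ 0.6648 -0.397   0.0545]
rocks 332 [ 0.6796 -0.3316  0.0742] [ 0.633  -0.3737  0.05  ] [ 0.7271 -0.269   0.0991]
yellow
y 94 [0.3511 0.2324 0.0355] [0.3256 0.2042 0.0201] [0.3709 0.249  0.0524]
p 93 [0.338  0.1137 0.0365] [0.3129 0.0882 0.0203] [0.3575 0.1334 0.0535]
side pad [199 191  65  29 803] [0.4695 0.0879 0.0733]
```

View pics/a.png

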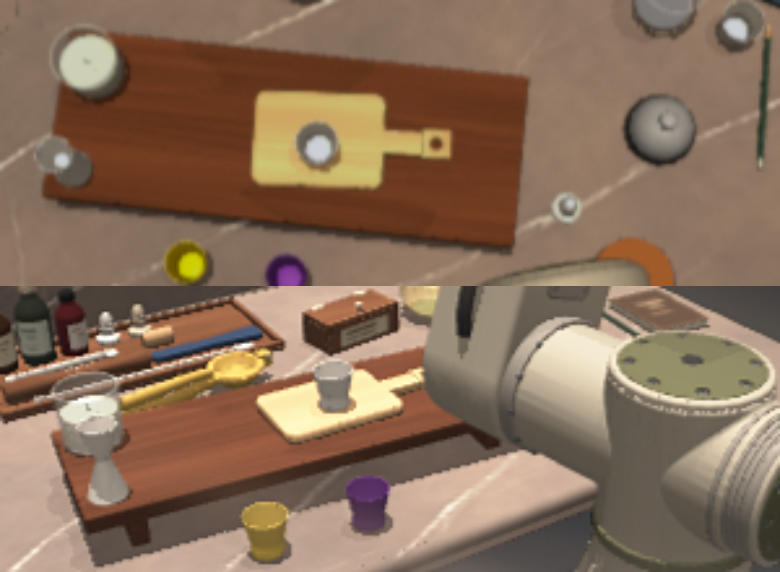

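Crop confirms it: the paddle lies near the riser's centre line, turned about 5° against it, with the cup in the middle. The plan is to push on the back edge with both fingers half open, tool y across the riser. That squares the paddle as it slides.

```bash
python3 -m handwheel '{"deltas":[[0.1,0,0,0,-0.95],[0.1,0,0,0,-0.95],[0.1,0,0,0,-0.95],[0.1,0,0,0,-0.95],[0.1,0,0,0,-0.95],[0.1,0,0,0,-0.95],[0.1,0,0,0,-0.95]]}' 20
python3 -m handwheel '{"deltas":[[0.1,0.95,0.5,0,0],[0.1,0.95,0.5,0,0],[0.1,0.95,0.5,0,0],[0.1,0.95,0.5,0,0],[0.1,0.95,0.5,0,0],[0.1,0.95,0.5,0,0],[0.1,0.95,0.5,0,0],[0.1,0.95,0.5,0,0],[0.1,0.95,0.5,0,0],[0.1,0.95,0.5,0,0],[0.1,0.95,0.12,0,0],[0.1,0.95,0.12,0,0],[0.1,0.95,0.12,0,0],[0.1,0.95,0.12,0,0],[0.1,0.95,0.12,0,0],[0.1,0.95,0.12,0,0],[0.1,0.95,0.12,0,0],[0.1,0.95,0.12,0,0],[0.1,0.95,0.12,0,0],[0.1,0.95,0.12,0,0]]}'
python3 - <<'E'
from h import *
s=status.get_state();print(s)
d=cam('side');save(d,'s1');t=cam('top');save(t,'t1')
E
```

```text
clock: 1.08
tcp_pos: [0.1775, -0.5469, 0.3037]
orientation: [-0.0, 0.738, 0.674, 0.0]
wrist_force: [-0.7, -0.5, -0.0]
finger_gap: 0.0472
grip_force: 0.0
clock: 3.58
tcp_pos: [0.4975, 0.1869, 0.3037]
orientation: [0.0, 0.74, 0.672, -0.0]
wrist_force: [0.5, -0.1, 0.2]
finger_gap: 0.0472
grip_force: 0.0
{'clock': 3.575, 'joint_pos': array([ 2.08408550e-01,  2.28775734e-01, -6.74500482e-02,  1.27470892e+00,
       -2.02589247e-04,  1.87547783e+00]), 'qvel': array([ 0.54641366,  0.3112373 ,  0.3946548 ,  0.08070431, -0.00234239,
        0.54525994]), 'tau': array([ -1.87490925, -45.0448823 ,  28.20578456,   0.08246704,
         0.06762364,  -0.56301853]), 'tcp_pos': array([0.49751954, 0.18693731, 0.30373056]), 'orientation': array([ 5.25481387e-05,  7.40312189e-01,  6.72263228e-01, -1.10843332e-04]), 'wrist_force': array([ 0.52598021, -0.13994527,  0.17952218]), 'ft_torque': array([-0.00997556, -0.04504638, -0.03018774]), 'grip_force': 0.0, 'finger_gap': 0.04724347224932043}
```

```bash
python3 -m handwheel '{"deltas":[[0.1,0,0,0,0],[0.1,0,0,0.6,0],[0.1,0,0,0.8,0],[0.1,0,0,0.8,0],[0.1,0,0,0.8,0],[0.1,0,0,0.6,0],[0.1,0,0,0.4,0],[0.1,0,0,0,0],[0.1,0,0,0,0]]}'
python3 - <<'E'
from h import *
np.set_printoptions(precision=4,suppress=True)
s=status.get_state();print(s['tcp_pos'],s['wrist_force'])
t=cam('top');d=cam('side')
m,cn,W,b=paddle(t);r,P=rect(t,m,.072);print(b,r)
W=world(d);p=s['tcp_pos']
k=(np.abs(W[...,0]-p[0])<.08)&(np.abs(W[...,1]-p[1])<.05)&(W[...,2]>.064)&(W[...,2]<.14)
v,u=np.nonzero(k);print(k.sum(),np.sort(W[k][:,2])[:10],u.min(),u.max(),v.min(),v.max())
a=cv2.resize(d['frame'][130:260,110:310,::-1],None,fx=3,fy=3)
cv2.imwrite('pics/b.png',a)
E
```

```text
clock: 4.8
tcp_pos: [0.4981, 0.1855, 0.1448]
orientation: [0.0, 0.741, 0.672, 0.001]
wrist_force: [-0.3, 0.0, 0.1]
finger_gap: 0.0472
grip_force: 0.0
[0.4981 0.1855 0.1448] [-0.3124  0.0211  0.0637]
[ 150  165   38   85 2760] ((472.6741027832031, 237.41929626464844), (257.1814880371094, 102.10816192626953), 3.421360969543457)
369 [0.064  0.064  0.064  0.064  0.0641 0.0641 0.0641 0.0641 0.0642 0.0642] 170 216 185 222
```

View pics/b.png

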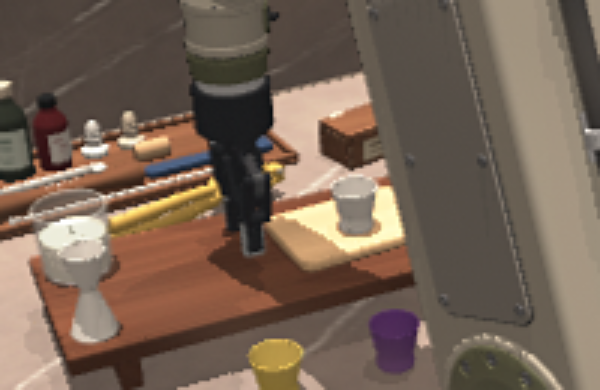

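The fingers hang just behind the blade's back edge (crop (250,250)), a little above the riser, and the cup is standing. Next I shift 6 mm to centre on the edge and creep down until the tips feel the riser.

```bash
python3 -m handwheel '{"deltas":[[0.1,0,-0.15,0.1,0],[0.1,0,0,0.08,0],[0.1,0,0,0,0]]}'
python3 -m handwheel '{"deltas":[[0.1,0,0,0.05,0],[0.1,0,0,0,0]]}'
python3 - <<'E'
from h import *
np.set_printoptions(precision=4,suppress=True)
s=status.get_state();print(s['tcp_pos'],s['wrist_force'])
d=cam('side');W=world(d)
cv2.imwrite('pics/c.png',cv2.resize(d['frame'][175:225,160:260,::-1],None,fx=7,fy=7,interpolation=cv2.INTER_CUBIC))
E
```

```text
clock: 5.28
tcp_pos: [0.4911, 0.1863, 0.1364]
orientation: [-0.0, 0.74, 0.672, -0.0]
wrist_force: [-0.2, -0.2, -0.1]
finger_gap: 0.0471
grip_force: 0.0
clock: 5.52
tcp_pos: [0.4915, 0.1862, 0.1345]
orientation: [0.0, 0.74, 0.672, -0.0]
wrist_force: [0.1, 0.4, -0.4]
finger_gap: 0.047
grip_force: 0.0
[0.4915 0.1862 0.1345] [ 0.0622  0.4023 -0.429 ]
```

View pics/c.png

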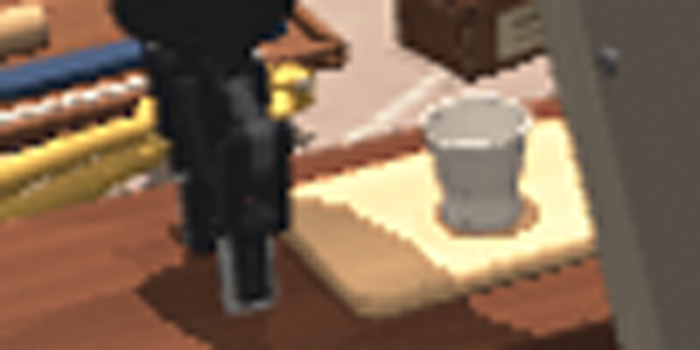

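The near fingertip is at about pixel (195,218), close above the riser; the cup is standing. I'll keep creeping down in 1.5 mm steps.

```bash
for i in 1 2 3 ; do :; done
python3 -m handwheel '{"deltas":[[0.1,0,0,0.04,0],[0.1,0,0,0,0]]}' | grep -E "tcp|wrist"
python3 -m handwheel '{"deltas":[[0.1,0,0,0.04,0],[0.1,0,0,0,0]]}' | grep -E "tcp|wrist"
python3 - <<'E'
from h import *
s=status.get_state();d=cam('side');p=s['tcp_pos']-np.array([.9955,-.0943,0])*.03
def proj(q):
    c=d['R'].T@(np.array(q)-np.array(d['origin']));return d['cx']+d['f']*c[0]/c[2],d['cy']+d['f']*c[1]/c[2]
for h in(.06,.065,.07,.075):print(h,proj([p[0],p[1],h]))
b=d['frame'].astype(int).sum(2)
print(d['frame'][205:228,190:200].sum(2).astype(int))
E
```

```text
tcp_pos: [0.4914, 0.1862, 0.1329]
wrist_force: [0.4, -0.3, -0.2]
tcp_pos: [0.4914, 0.1862, 0.1313]
wrist_force: [-0.2, 0.3, 0.1]
0.06 (np.float64(195.4259790678236), np.float64(220.55381392158117))
0.065 (np.float64(195.29070414497912), np.float64(219.0858291991748))
0.07 (np.float64(195.15493249152522), np.float64(217.6124540250092))
0.075 (np.float64(195.01866136643108), np.float64(216.1336586537982))
[[ 77  97  82  76  74  90 108 116 105  79]
 [ 77  91  84  76  77 107 113 125 134 102]
 [ 87  87  79  77  79 114 111 105 107  94]
 [ 79  79  94  80  75  97  97  89  88  78]
 [ 70  65 122  88  74  82  73  75 134 120]
 [ 63 256 255 124  70  72  80  76 229 198]
 [ 61 268 311 157  75  95  85  77 239 194]
 [136 226 305 153  76  91  89  80 190 181]
 [144 229 304 150  76  83  84  78 181 205]
 [139 186 296 183  89  87  92  81 180 206]
 [143 172 294 190  90  84  86  79 137 198]
 [138 188 296 223 111  85  93  82 121 226]
 [144 154 292 224 110  81  87  80 117 228]
 [146 147 284 216  99  68  67 106 167 217]
 [147 145 278 302 208 175 282 304 246 199]
 [157 158 205 268 240 227 197 190 198 195]
 [159 156 161 178 175 175 163 161 165 186]
 [168 170 168 165 165 168 167 161 182 188]
 [165 171 169 168 166 162 163 182 190 194]
 [203 158 168 163 164 165 162 168 167 165]
 [305 197 158 163 166 166 165 161 161 159]
 [307 297 296 191 151 155 156 161 158 177]
 [300 299 301 287 287 287 185 149 155 182]]
```

```bash

python3 -m handwheel '{"deltas":[[0.1,0,0,0.03,0],[0.1,-0.1,0,0,0],[0.1,-0.15,0,0,0],[0.1,-0.15,0,0,0],[0.1,-0.1,0,0,0],[0.1,-0.1,0,0,0],[0.1,-0.1,0,0,0],[0.1,-0.12,0,0,0],[0.1,-0.14,0,0,0],[0.1,-0.15,0,0,0],[0.1,-0.15,0,0,0],[0.1,-0.15,0,0,0],[0.1,-0.15,0,0,0],[0.1,-0.15,0,0,0],[0.1,-0.15,0,0,0],[0.1,-0.1,0,0,0],[0.1,-0.05,0,0,0],[0.1,0,0,0,0]]}'
python3 - <<'E'
from h import *
s=status.get_state();print(s['tcp_pos'],s['wrist_force'])
d=cam('side');t=cam('top')
cv2.imwrite('pics/d.png',np.vstack([cv2.resize(t['frame'][150:260,100:400,::-1],None,fx=2.6,fy=2.6),cv2.resize(d['frame'][160:270,100:400,::-1],None,fx=2.6,fy=2.6)]))
E
```

```text
clock: 8.38
tcp_pos: [0.4837, 0.1058, 0.1303]
orientation: [0.0, 0.74, 0.672, -0.0]
wrist_force: [0.7, 1.0, 0.6]
finger_gap: 0.0467
grip_force: 0.2
[0.48370013 0.1058316  0.13025042] [0.65234684 0.97762999 0.5696303 ]
```

View pics/d.png

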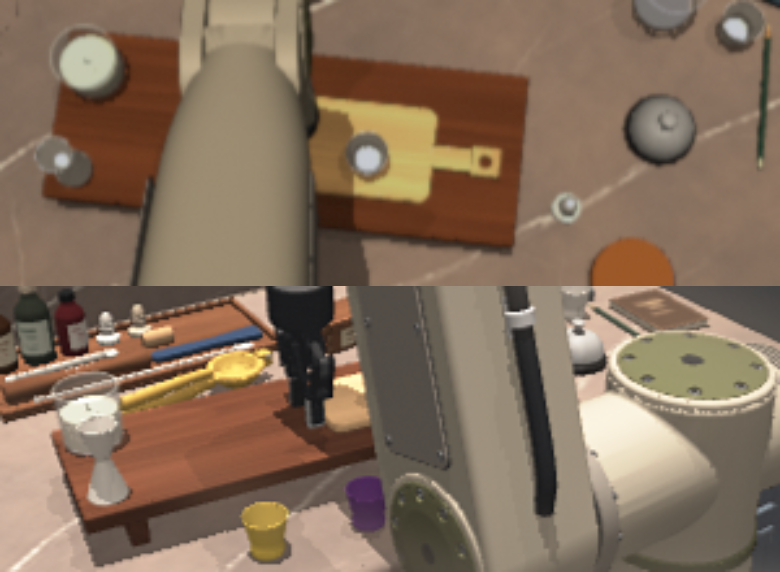

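The paddle has squared up with the riser: front edge near crop (435,150), handle tip at (500,162), cup standing at (368,155). Measuring what is left.

```bash
cat >> h.py <<'E'
C=np.array([.4904,.1130]);Y=np.array([.0943,.9955]);X=np.array([.9955,-.0943])
def meas(t):
    hsv=cv2.cvtColor(t['frame'],cv2.COLOR_RGB2HSV)
    m=cv2.inRange(hsv,(15,60,100),(35,255,255));m[:165]=0;m[250:]=0;m[:,:150]=0;m[:,345:]=0
    l=cv2.connectedComponentsWithStats(m);m=(l[1]==1+l[2][1:,4].argmax())
    v,u=np.nonzero(m);Q=np.array([ray(t,a,b,.072)[:2] for a,b in zip(u,v)])-C
    x,y=Q@X*1000,Q@Y*1000
    # front edge: lowest y in strips off the handle; riser end rays
    fr=[]
    for a in(-40,-32,-24,24,32,40):
        k=np.abs(x-a-np.median(x[y<y.min()+70]))<4
        if k.any(): fr.append((a,round(y[k].min()-1.5,1)))
    print('front',fr,'tip',y.min()-1.5)
    for a,b in((5,25),(30,50),(50,68)):
        k=(y>y.min()+a)&(y<y.min()+b);print('handle mid x',x[k].mean(),'y',y[k].mean())
    k=(y>y.min()+80)&(y<y.min()+125);print('blade x',x[k].min(),x[k].max())
    # riser end: brown -> worktop edge along x' lines at height .06
    g=hsv[...,1].astype(float);e=[]
    from scipy.ndimage import map_coordinates
    for a in(-80,-65,-50,50,65,80):
        ys=np.arange(-300,-240,.5);pts=[np.append(C+(X*a+Y*q)/1000,.06) for q in ys]
        c=(np.array(pts)-np.array(t['origin']))@t['R']
        s=map_coordinates(g,[t['cy']+t['f']*c[:,1]/c[:,2],t['cx']+t['f']*c[:,0]/c[:,2]],order=1)
        th=(s[:10].mean()+s[-20:].mean())/2; e.append(ys[np.argmax(s>th)])
    print('riser end',e)
E
python3 - <<'E'
from h import *
meas(cam('top'))
E
```

```text
front [(-40, np.float64(-28.3)), (-32, np.float64(-27.2)), (-24, np.float64(-26.1)), (24, np.float64(-20.1)), (32, np.float64(-18.9)), (40, np.float64(-14.9))] tip -34.871210844725994
handle mid x -79.2913045029551 y -16.90990034700864
handle mid x -21.20080754687806 y 6.827421509484406
handle mid x -21.195561318266176 y 25.64143081940702
blade x -152.7855668888993 105.43706388838304
riser end [np.float64(-268.5), np.float64(-269.5), np.float64(-269.0), np.float64(-268.5), np.float64(-268.0), np.float64(-269.0)]
```

```bash
sed -i "s/    l=cv2.connectedComponentsWithStats(m);m=/    zz=world(t)[...,2];m[(zz<.055)|(zz>.09)]=0\n    l=cv2.connectedComponentsWithStats(m);m=/" h.py
python3 - <<'E'
from h import *
meas(cam('top'))
E
```

```text
front [(-40, np.float64(-171.3)), (-32, np.float64(-170.3)), (-24, np.float64(-169.4)), (24, np.float64(-170.6)), (32, np.float64(-169.7)), (40, np.float64(-171.7))] tip -247.20737087438425
handle mid x -9.14120259255185 y -231.0902584041196
handle mid x -8.327927637462636 y -206.34106678707843
handle mid x -8.774861433488333 y -186.8238278317262
blade x -64.31743349882342 47.313501960096914
riser end [np.float64(-268.5), np.float64(-269.5), np.float64(-269.0), np.float64(-268.5), np.float64(-268.0), np.float64(-269.0)]
```

```bash

python3 -m handwheel '{"deltas":[[0.1,-0.05,0,0,0],[0.1,-0.1,0,0,0],[0.1,-0.15,0,0,0],[0.1,-0.15,0,0,0],[0.1,-0.15,0,0,0],[0.1,-0.15,0,0,0],[0.1,-0.15,0,0,0],[0.1,-0.15,0,0,0],[0.1,-0.15,0,0,0],[0.1,-0.15,0,0,0],[0.1,-0.15,0,0,0],[0.1,-0.15,0,0,0],[0.1,-0.15,0,0,0],[0.1,-0.15,0,0,0],[0.1,-0.15,0,0,0],[0.1,-0.1,0,0,0],[0.1,-0.05,0,0,0],[0.1,0,0,0,0]]}'
python3 - <<'E'
from h import *
meas(cam('top'))
E
```

```text
clock: 10.82
tcp_pos: [0.4752, 0.0163, 0.1304]
orientation: [0.0, 0.74, 0.672, -0.0]
wrist_force: [-0.6, -0.0, -0.3]
finger_gap: 0.0471
grip_force: 0.0
front [(-40, np.float64(-259.5)), (-32, np.float64(-261.6)), (-24, np.float64(-260.8)), (24, np.float64(-259.4)), (32, np.float64(-261.5)), (40, np.float64(-261.0))] tip -335.07183817364637
handle mid x -7.305198574479122 y -318.7229393485404
handle mid x -8.142927892098013 y -294.0856652580453
handle mid x -7.501430389197799 y -274.6320721813566
blade x -64.31086524271669 47.702764485427714
riser end [np.float64(-268.5), np.float64(-269.5), np.float64(-270.5), np.float64(-269.5), np.float64(-268.0), np.float64(-269.0)]
```

```bash

python3 -m handwheel '{"deltas":[[0.1,-0.06,0,0,0],[0.1,-0.08,0,0,0],[0.1,-0.06,0,0,0],[0.1,-0.03,0,0,0],[0.1,0,0,0,0]]}'
python3 - <<'E'
from h import *
meas(cam('top'))
E
```

```text
clock: 11.5
tcp_pos: [0.4743, 0.0073, 0.1304]
orientation: [0.0, 0.74, 0.672, 0.0]
wrist_force: [0.9, 2.4, 2.1]
finger_gap: 0.0466
grip_force: 1.1
front [(-40, np.float64(-268.2)), (-32, np.float64(-267.7)), (-24, np.float64(-269.8)), (24, np.float64(-268.5)), (32, np.float64(-267.7)), (40, np.float64(-269.6))] tip -344.0943995996068
handle mid x -7.207596393359335 y -328.19852645280025
handle mid x -7.9733516668731115 y -302.9600051443981
handle mid x -8.06487262057003 y -283.5527245757605
blade x -64.09924146257386 48.02333681262997
riser end [np.float64(-268.5), np.float64(-269.5), np.float64(-270.0), np.float64(-269.5), np.float64(-268.5), np.float64(-269.0)]
```

The front edge is level with the riser end to about 1 mm, square, with the handle fully out. Backing off, lifting and measuring the bell.

```bash

python3 -m handwheel '{"deltas":[[0.1,0.1,0,0,0],[0.1,0.2,0,0,0],[0.1,0.2,0,0,0],[0.1,0,0,-0.4,0],[0.1,0,0,-0.8,0],[0.1,0,0,-0.9,0],[-1,0,0,-0.9,0],[-1,0,0,0,0]]}'
python3 - <<'E'
from h import *
np.set_printoptions(precision=4,suppress=True)
t=cam('top');meas(t);save(t,'t5')
W=world(t);z=W[...,2]
k=np.zeros(z.shape,bool);k[180:220,335:375]=1
kk=k&(z>.057)&(z<.075);v,u=np.nonzero(kk);print('button px',u.mean(),v.mean(),kk.sum(),ray(t,u.mean(),v.mean(),.064))
kk=(k&(z>.015)&(z<.08)).astype(np.uint8);c=max(cv2.findContours(kk,0,1)[0],key=cv2.contourArea)
(a,b),r=cv2.minEnclosingCircle(c);print('base',a,b,r,ray(t,a,b,.02))
d=cam('side');W=world(d);z=W[...,2]
kk=(np.hypot(W[...,0]-.5146,W[...,1]+.324)<.02)&(z>.055)&(z<.08);print('side',kk.sum(),W[kk].mean(0),W[kk].max(0))
b=np.full((600,800,3),0,np.uint8);
b[:286,:780]=cv2.resize(t['frame'][150:260,100:400,::-1],None,fx=2.6,fy=2.6);b[300:586,:780]=cv2.resize(d['frame'][130:240,180:480,::-1],None,fx=2.6,fy=2.6)
cv2.imwrite('pics/e.png',b)
print(status.get_state()['tcp_pos'])
E
```

```text
clock: 12.55
tcp_pos: [0.4777, 0.0277, 0.2531]
orientation: [0.002, 0.74, 0.672, 0.002]
wrist_force: [-0.0, -0.5, -0.7]
finger_gap: 0.0112
grip_force: 0.0
front [(-40, np.float64(-268.2)), (-32, np.float64(-267.7)), (-24, np.float64(-269.8)), (24, np.float64(-268.5)), (32, np.float64(-267.7)), (40, np.float64(-269.8))] tip -344.0943995996068
handle mid x -7.1171515760416355 y -328.14139133796715
handle mid x -7.9733516668731115 y -302.9600051443981
handle mid x -8.06487262057003 y -283.5527245757605
blade x -64.09924146257386 47.84605782017826
riser end [np.float64(-268.5), np.float64(-269.5), np.float64(-270.0), np.float64(-269.0), np.float64(-268.0), np.float64(-269.0)]
button px 356.56666666666666 195.43333333333334 30 [ 0.5146 -0.324   0.064 ]
base 353.8584899902344 198.78302001953125 12.783903121948242 [ 0.5136 -0.3243  0.02  ]
side 15 [ 0.509  -0.3228  0.0641] [ 0.5213 -0.3158  0.0675]
[0.4761 0.0277 0.2501]
```

View pics/e.png

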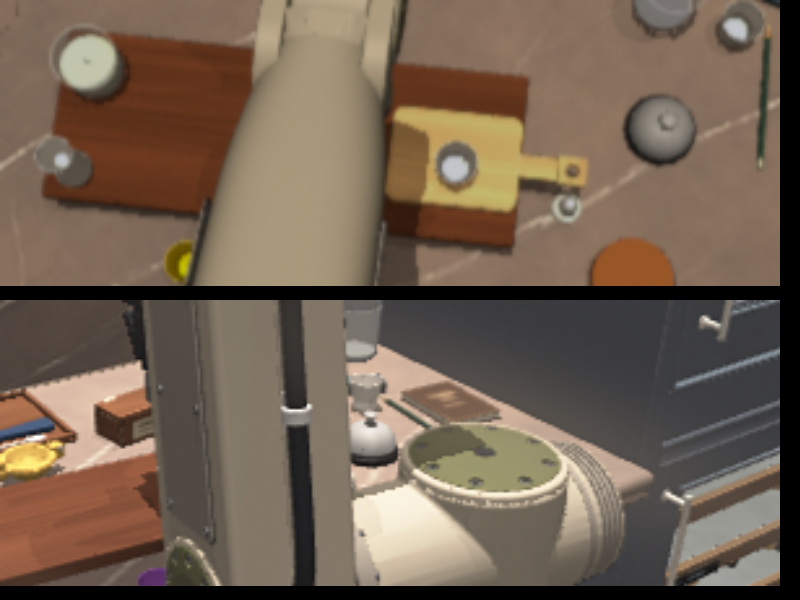

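Paddle, cup and bystanders stand as wanted: the paddle edge is on the riser end at crop (520,150), and the bell button is at crop (667,120), world (0.514, −0.324). Moving over the bell with the fingers shut.

```bash

python3 -m handwheel '{"deltas":[[-1,-0.4,0.1,0,0],[-1,-0.8,0.17,0,0],[-1,-0.8,0.17,0,0],[-1,-0.8,0.17,0,0],[-1,-0.8,0.17,0,0],[-1,-0.8,0.17,0,0],[-1,-0.8,0.17,0,0],[-1,-0.8,0.17,0,0],[-1,-0.8,0.17,0,0],[-1,-0.8,0.17,0,0],[-1,-0.7,0.1,0,0],[-1,-0.36,0.04,0,0],[-1,0,0,0,0],[-1,0,0,0.6,0],[-1,0,0,0.8,0],[-1,0,0,0.7,0],[-1,0,0,0.2,0],[-1,0,0,0,0],[-1,0,0,0,0]]}'
```

```text
clock: 15.02
tcp_pos: [0.5139, -0.3245, 0.1597]
orientation: [0.001, 0.74, 0.672, 0.0]
wrist_force: [0.2, -0.3, 0.8]
finger_gap: 0.0002
grip_force: 0.0
```

```bash

python3 -m handwheel '{"deltas":[[-1,0,0,0.2,0],[-1,0,0,0.2,0],[-1,0,0,0.07,0],[-1,0,0,0,0]]}'|grep -E "tcp|wrist"
python3 -m handwheel '{"deltas":[[-1,0,0,0.08,0],[-1,0,0,0,0]]}'|grep -E "tcp|wrist"
```

```text
tcp_pos: [0.513, -0.3241, 0.139]
wrist_force: [-0.2, 1.0, 0.4]
tcp_pos: [0.5135, -0.3244, 0.1364]
wrist_force: [-0.5, -0.3, 1.3]
```

```bash

python3 -m handwheel '{"deltas":[[-1,0,0,0.06,0],[-1,0,0,0,0]]}'|grep -E "tcp|wrist"
python3 -m handwheel '{"deltas":[[-1,0,0,0.06,0],[-1,0,0,0,0]]}'|grep -E "tcp|wrist"
```

```text
tcp_pos: [0.5135, -0.3244, 0.1341]
wrist_force: [0.5, -0.4, 1.7]
tcp_pos: [0.5135, -0.3244, 0.1317]
wrist_force: [0.2, -0.6, 4.4]
```

```bash

python3 -m handwheel '{"deltas":[[-1,0,0,0.05,0],[-1,0,0,0,0],[-1,0,0,0,0]]}'|grep -E "tcp|wrist"
```

```text
tcp_pos: [0.5135, -0.3244, 0.1306]
wrist_force: [-1.2, 1.0, 8.8]
```

The force of 8.8 N exceeds the 4.5 N spring and the tool has stalled, so the plunger is at its stop. Lifting off and checking.

```bash

python3 -m handwheel '{"deltas":[[-1,0,0,-0.1,0],[-1,0,0,-0.2,0],[-1,0,0,-0.5,0],[-1,0,0,-0.8,0],[-1,0,0,-0.8,0],[-1,0,0,-0.8,0],[-1,-0.3,-0.3,-0.3,0],[-1,0,0,0,0],[-1,0,0,0,0]]}'
python3 - <<'E'
from h import *
t=cam('top');d=cam('side');meas(t)
b=np.zeros((600,800,3),np.uint8)
b[:286,:780]=cv2.resize(t['frame'][150:260,100:400,::-1],None,fx=2.6,fy=2.6);b[300:586,:780]=cv2.resize(d['frame'][130:240,180:480,::-1],None,fx=2.6,fy=2.6)
cv2.imwrite('pics/f.png',b)
E
```

```text
clock: 17.77
tcp_pos: [0.4993, -0.3349, 0.2679]
orientation: [-0.001, 0.741, 0.672, -0.0]
wrist_force: [-0.4, -1.1, -0.6]
finger_gap: -0.0
grip_force: 0.0
front [(-40, np.float64(-268.2)), (-32, np.float64(-267.4)), (-24, np.float64(-269.8)), (24, np.float64(-268.5)), (32, np.float64(-267.7)), (40, np.float64(-269.6))] tip -305.02668912602786
handle mid x -6.429016333019591 y -287.64058575764057
handle mid x -8.680361941006872 y -261.5937834683304
handle mid x -8.642503798458208 y -244.59382547761982
blade x -64.31086524271669 47.84605782017826
riser end [np.float64(-251.5), np.float64(-263.0), np.float64(-270.5), np.float64(-269.5), np.float64(-268.5), np.float64(-269.0)]
```

View pics/f.png

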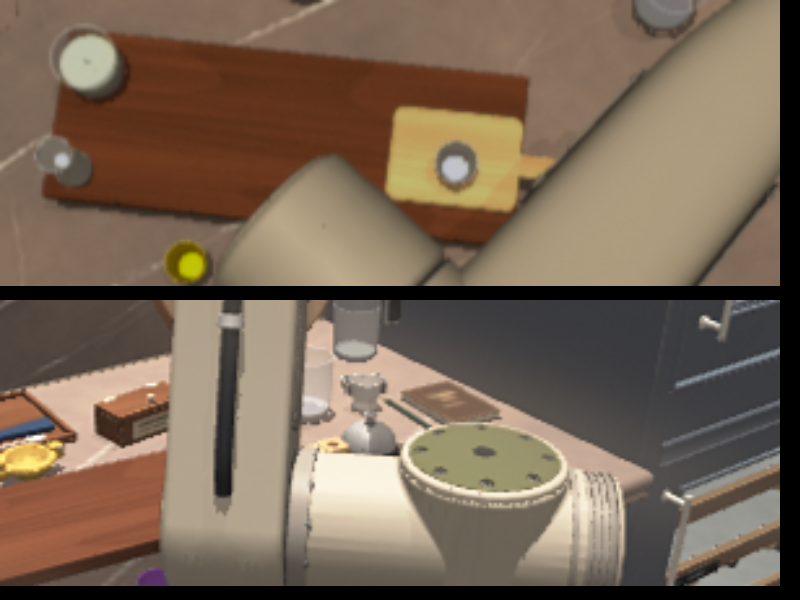

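The paddle's front edge is on the riser end (crop (520,150)), and the cup is standing at (456,165). The bell's plunger is up again and the robot is clear of everything, so I'm handing in.

```bash
python3 -c "from workcell import hand_in; print(hand_in())"
```

```text
the job is handed in; nothing more can be done
None
```

The job is handed in at about 18 s: the paddle lies square with its blade edge within about 1 mm of the riser's end and the cup standing, and the bell was then pressed to its stop and released.

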